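Move the coin funnel over the empty tube

TASK

Set the coin funnel over the empty coin tube: slacken the knurled nut on top of the stand's post before you move the funnel, swing the funnel until its spout is centred over the mouth of the empty tube, then nip the nut up firmly again. Nobody remembers which way this nut undoes, so try it both ways with light twists first, and never force it further tight. Leave the tubes, the cup and the loupe standing where they are.

Things in the scene. Friction and masses are not known exactly. Their poses are not given: they have to be found in the camera images.
- stand: The funnel stand, a heavy grey steel plate 210 mm (x) by 290 mm (y), 12 mm thick, that does not move; origin at the centre of its underside, z up. Its post, 22 mm in diameter, stands at x = +85, y = 0 mm. Three wells 6 mm deep hold the tubes 150 mm from the post's axis: one towards the stand's -x, one 0.85 rad to either side of it.
- clamp: The clamp on the post: a flat black friction washer, 64 mm across, 3 mm thick, keyed so that it cannot turn, under the knurled nut. Origin on the post's axis at the washer's underside, about 149 mm above the shelf, z up. Its pose does not show how far the nut is turned. Slackened, it lets the arm swing; it must press firmly on the arm's hub again at the end.
- nut_grip (a point): The height to grip the knurled aluminium nut, on its vertical axis: 7 mm under its top face and 23 mm above its lower face, where the wider washer lies. The nut is 36 mm in diameter, 30 mm tall. It moves up or down 1.9 mm per rad; the hand of its thread cannot be seen. 0.7 rad of loosening frees the arm; the nut is captive, with a stop about 2.5 rad from tight.
- nut_top (a point): The centre of the nut's top face; an 11 mm stud stands 5 mm out of it. At the start the nut is tight or within 0.15 rad of it. The loosening way it turns with 0.2 to 0.5 N m. The tightening way it takes 0.3 to 0.6 N m and then, once tight, climbs by 4 to 8 N m per rad; beyond about 1.1 N m the washer is crushed. Nipped up with 0.7 to 0.9 N m it clamps firmly. It stays where it is left.
- funnel_arm: The steel arm that carries the funnel and turns about the post, under the clamp. Origin on the post's axis at the underside of its hub (68 mm across, 12 mm thick), 137 mm above the shelf; the arm runs along its own -x, z up. Clamped, it resists turning with 0.6 N m or more; slack, with 0.12 N m. It swings 1.2 rad either way from the stand's -x and stays where it is left.
- bar_mid (a point): The middle of the arm's straight bar, 68 mm from the post's axis: a place to grip or push it. The bar is 14 mm wide, 8 mm thick (4 mm above and below this point), and is free between 36 and 100 mm from the axis. Its axes are those of the arm: the bar lies along x.
- spout (a point): The centre of the lower end of the spout (37 mm outside, 32 mm bore) of the grey plastic funnel, 150 mm from the post's axis and 94 mm above the shelf, 8 mm above the mouths of the tubes. The funnel's rim is 92 mm across and 150 mm above the shelf.
- tube_empty: The empty clear polycarbonate coin tube, 45 mm outside diameter, 40 mm bore, 80 mm tall, standing loose in the left or the right well of the stand; origin at the centre of its underside, 6 mm above the shelf.
- tube_full: A coin tube of the same size, full of coins, standing loose in the middle well, under the spout at the start; origin at the centre of its underside.
- tube_part: A coin tube of the same size, a little over half full of coins, standing loose in the other side well; origin at the centre of its underside.
- cup: A white enamel sorting cup, 80 mm across the rim and 60 mm tall, standing loose on the shelf; origin at the centre of its underside.
- loupe: A black aluminium loupe, a stepped barrel 34 mm across and 34 mm tall, standing loose on the shelf; origin at the centre of its underside.
Things that resemble listed ones, but are neither listed nor needed, are in the scene too. What is shaped like the tube_empty but blue is not meant.

How it is judged:
On the way, in this order (a step that is already met when the one before it is completed fails the run):
1. the nut is slackened so that the clamp no longer presses on the arm, and the funnel has not yet been moved (contact force between clamp and funnel_arm below 2 N and distance of spout from where it was at the start of the episode below 0.012 m), for 0.2 s.
2. the spout is over the mouth of the empty tube (horizontal distance between spout and tube_empty below 0.004 m), for 0.2 s.
At the end, for the whole second after the job is handed in: The funnel's spout is within 4 mm of the empty tube's axis, the nut clamps the arm firmly again (the washer presses on the arm with over 60 N), and all three tubes stand upright in their wells (horizontal distance between spout and tube_empty below 0.004 m and contact force between clamp and funnel_arm above 60 N and linear speed of tube_empty below 0.02 m/s and angle between each of tube_empty, tube_full, tube_part's own z axis and vertical below 0.05 rad); the robot touches nothing.
It fails at once if the nut is forced tight until the clamp washer is crushed (clamp bearing on the stand and its arm with over 140 N, about 1.2 N m on the nut) (contact force between clamp and stand above 140 N).
It fails at once if a coin tube is knocked or moved by more than 8 mm (distance of any of tube_empty, tube_full, tube_part from where it was at the start of the episode above 0.008 m).
It fails at once if the cup or the loupe is moved by more than 10 mm (distance of any of cup, loupe from where it was at the start of the episode above 0.01 m).
It also fails if it takes over 69 s, if anything falls off the work surface, if the arm or the gripper's body presses on something with over 40 N, if the wrist force passes 120 N, or if a joint passes its speed limit or range.

ROBOT

A 7-joint arm with a two-finger parallel gripper is mounted at the origin on the work surface. World frame = base frame: x ahead of the robot, y to its left, z up, the work surface at z = 0. Lengths are in m, angles in rad, forces in N, time in s.
With the tool pointing down it reaches from about 0.375 to 0.925 m from the base axis. Payload 3.1 kg.
Tool frame: the origin (TCP) lies between the finger pads; the fingertips stand 17 mm ahead of it and the grasp point (between the pads) lies 2 mm behind it; z points along the fingers, y is the direction in which the jaws open and shut (so a half turn about z gives the same grasp; the last joint's range is limited). The gripper opens to 85 mm and grips with 20 to 120 N. Pads are 22 mm wide; open, the fingers measure 114 mm over their backs; the gripper's body (76 mm by 85 mm) begins 54 mm behind the grasp point. The pads swing forward as they close: fully open they stand 13 mm farther back than shut.
Start: joints at [-1.377, 0.383, 0.044, 1.598, -0.018, 1.161, -0.05], TCP at [0.187, 0.623, 0.248] pointing down, gripper open.
Joint ranges: [-2.61, 2.61], [-0.41, 2.15], [-1.48, 1.57], [0, 2.5], [-1.57, 4.71], [0.05, 1.97], [-2.85, 2.85]. Speed limits (rad/s): [2.79, 2.79, 3.14, 3.14, 3.14, 3.14, 3.14].

INTERFACE

Orientations are given as a unit quaternion [w, x, y, z].
In Python, from rig import arm, eyes gives the robot as it stands.
- The arm moves only by the tool servo_tool, never from a script. Its argument "increments" is a list of rows, each a list of 5 numbers: the shift along the tool's x, y, z in m, then the turn about the tool's z in degrees, then the opening in per cent of the stroke, from 0 (shut) to 100 (fully open). A call has 1 to 8 rows; each row is the pose to reach, as a shift and turn from the pose measured when the call began, along the tool's axes at that moment; what a row does not reach only later rows make up. A row lasts 1/12 s, in which the tool goes at most 41.7 mm and 7.16 degrees, less where a joint would pass 70% of its speed; a pose out of reach is approached as far as the arm can. A call with a gripper value outside its range is refused whole. The fingers move at their own pace and stop on an object; the grip force is fixed at half the most. Time passes only in rows, so rows that repeat a pose let the fingers close. It gives the time, the measured TCP pose, the force and the opening at its end, in the units of the state.
- arm.read_state(): the state, without advancing time (a new reading comes with each control period).
- eyes.grab_frame(name): name is "side" or "top"; returns a dict with "img" (420x560x3 uint8, red, green, blue), "fx", "fy", "cx", "cy" (pixels), "T" (4x4, takes a point from camera to world coordinates). Camera axes: x right, y down, z forward; pixel columns grow to the right and rows downward; lengths in m; the calibration is good to about 2 mm. A picture is of the moment at which its call begins. There is no depth.
- arm.finish_job(): hands the job in, once; it reports no verdict.
The state is a dict: "clock": time; "qpos": joint angles; "joint_vel": joint speeds; "joint_efforts": joint torques, N m; "ee_pos": TCP position; "ee_rot": TCP orientation; "contact_force": force on the tool from outside, world axes, zero at the start; "moment": the same for the moment, N m; "width": finger opening in m.
Only numpy, scipy, OpenCV 4.12 (cv2) and the standard library are available. Lean on these libraries where they do the work, as an engineer would, in place of code of your own. Each camera call takes 0.05 s, during which the arm holds its last target. There are 200 camera calls.

## Working session

There is one attempt and no reset: what is moved stays moved. The work goes in short steps, Python scripts to look and compute and a tool call to move; the robot and the scene stay as the last step left them, time stands still between calls to the robot, and variables do not carry over. Pictures are saved under pics/ and viewed, about 8 in all and at most 12, crops included, and the job is handed in when it is done.

Besides the shell and the picture viewer there is one more tool, called after "Emit:" as name([rows], argument=value, ...), one row to a line, values as JSON. servo_tool: Moves the arm, as the interface text tells. Its arguments: {"type":"object","properties":{"increments":{"type":"array"}},"required":["increments"]}

```bash
mkdir -p pics; ls; python3 - <<'E'
from rig import arm, eyes
import cv2,numpy as np
print(arm.read_state())
for n in("side","top"):
    f=eyes.grab_frame(n); cv2.imwrite(f"pics/{n}0.png",f["img"][:,:,::-1]); print(n,f["fx"],f["fy"],f["cx"],f["cy"],np.round(f["T"],4).tolist())
E
```

```text
pics
{'clock': 0.0, 'qpos': array([-1.37680002,  0.38385101,  0.04385187,  1.59959626, -0.01786754,
        1.16119716, -0.04991573]), 'joint_vel': array([ 0.00048269,  0.00131426,  0.0004212 ,  0.00091937,  0.00094043,
       -0.00011793,  0.00061301]), 'joint_efforts': array([ 1.33058948e-04, -4.33452165e+01,  1.02486949e+00, -2.49513692e+01,
        1.06616918e-02,  1.12748577e-02, -3.39664084e-06]), 'ee_pos': array([0.18674977, 0.62164708, 0.24686673]), 'ee_rot': array([-1.03823124e-04,  1.45351286e-01,  9.89379217e-01, -1.32563553e-03]), 'contact_force': array([ 0.05871261, -0.4079585 ,  0.05922821]), 'moment': array([-0.02708389,  0.00910428,  0.05457302]), 'width': 0.08489191092201166}
side 509.09780436083787 509.09780436083787 287.5171506896098 209.20462336215513 [[0.9166, -0.181, 0.3566, 0.2435], [-0.3998, -0.4311, 0.8089, -0.5987], [0.0073, -0.884, -0.4674, 0.5587], [0.0, 0.0, 0.0, 1.0]]
top 380.90068902133794 380.90068902133794 280.70171599226285 204.8714397790248 [[-0.2628, -0.9431, 0.2037, 0.4304], [-0.9648, 0.2578, -0.0512, 0.1569], [-0.0042, -0.21, -0.9777, 0.7965], [0.0, 0.0, 0.0, 1.0]]
```

View pics/top0.png

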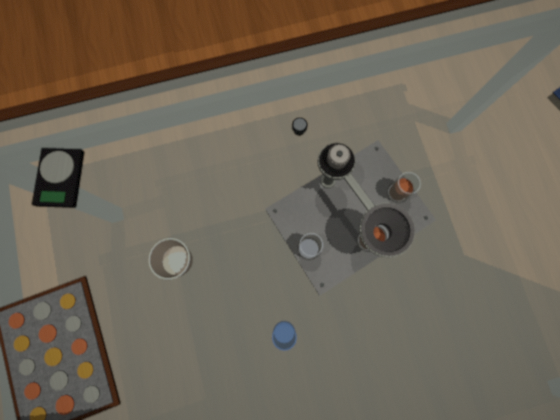

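View pics/side0.png

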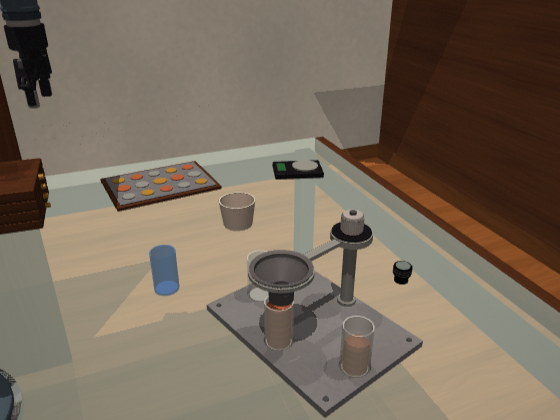

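The top view shows the nut at (340,153), the funnel over the full tube at (385,230), a clear tube at (311,246), a part-full tube at (405,186), a blue tube at (284,335), the cup at (170,259) and the loupe at (299,125).

Candidates for the empty tube: clear at (311,246), blue at (284,335, excluded) and part-full with coins at (405,186). I choose (311,246) and will check it in a crop.

```bash
cat > h.py <<'E'
import numpy as np,cv2
from rig import arm,eyes
def ray(f,u,v):
    d=f["T"][:3,:3]@np.array([(u-f["cx"])/f["fx"],(v-f["cy"])/f["fy"],1]); return f["T"][:3,3],d/np.linalg.norm(d)
def onz(f,u,v,z):
    o,d=ray(f,u,v); return o+d*(z-o[2])/d[2]
def proj(f,p):
    q=f["T"][:3,:3].T@(np.array(p)-f["T"][:3,3]); return np.array([f["fx"]*q[0]/q[2]+f["cx"],f["fy"]*q[1]/q[2]+f["cy"]])
def tri(a,b):
    A=0;B=0
    for o,d in(a,b):
        M=np.eye(3)-np.outer(d,d);A=A+M;B=B+M@o
    return np.linalg.solve(A,B)
E
python3 - <<'E'
from h import *
f=eyes.grab_frame("top");g=eyes.grab_frame("side")
np.save("pics/t.npy",f,allow_pickle=True);np.save("pics/s.npy",g,allow_pickle=True)
a=f["img"][120:300,255:445,::-1];b=g["img"][195:405,200:425,::-1]
cv2.imwrite("pics/c1.png",cv2.resize(a,None,fx=4,fy=3.3333,interpolation=cv2.INTER_CUBIC)if 0 else cv2.resize(a,None,fx=3.3,fy=3.3,interpolation=cv2.INTER_CUBIC))
cv2.imwrite("pics/c2.png",cv2.resize(b,None,fx=2.8,fy=2.8,interpolation=cv2.INTER_CUBIC))
E
```

```text
(no output)
```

View pics/c1.png

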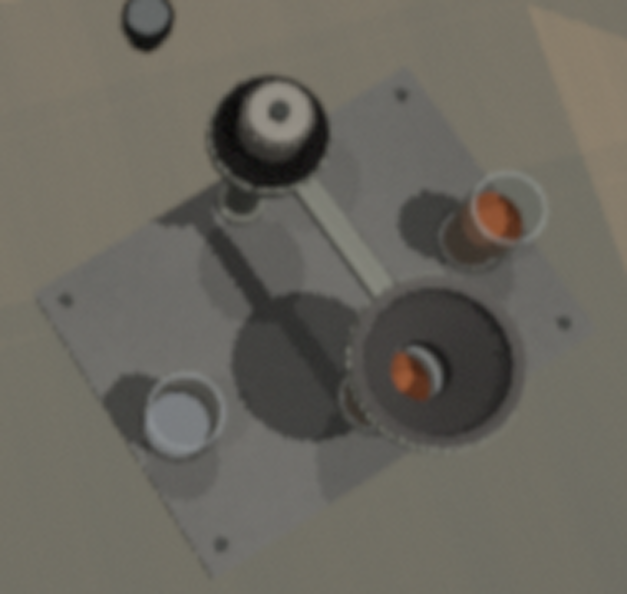

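View pics/c2.png

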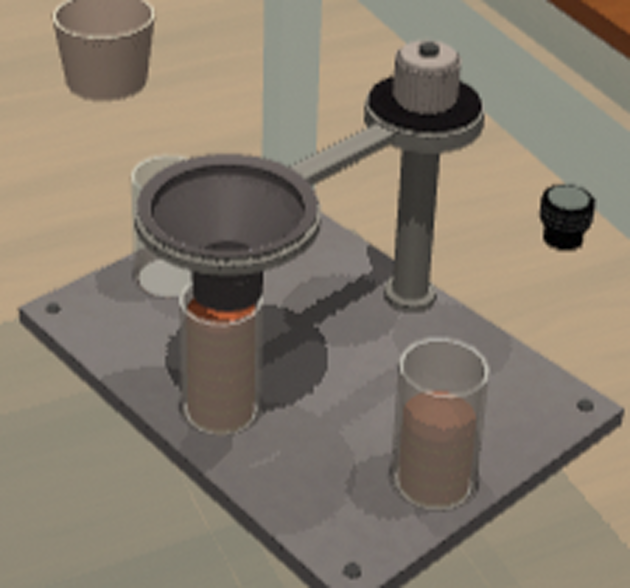

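The crops confirm it: the tube at top-crop (185,412) is clear with no coins, and the one at (495,215) holds coins. Screws are at (65,300), (402,95), (565,323) and (221,545), and the stud is at (279,111).

```bash
python3 - <<'E'
from h import *
f=np.load("pics/t.npy",allow_pickle=True).item();g=np.load("pics/s.npy",allow_pickle=True).item()
T=lambda u,v:(u/3.3+255,v/3.3+120); S=lambda u,v:(u/2.8+200,v/2.8+195)
np.set_printoptions(precision=4,suppress=True)
sc=np.array([onz(f,*T(*p),.012)[:2] for p in[(65,300),(402,95),(565,323),(221,545)]])
sg=np.array([onz(g,*S(*p),.012)[:2] for p in[(52,308),(585,405),(352,570)]])
print("screws top",sc,"side",sg)
c=sc.mean(0)
# long edges 0-1? lengths
print(np.linalg.norm(sc-np.roll(sc,-1,0),axis=1),"centre",c)
# -x stand direction: from (post side edge 0-1) to (3-2)
mx=(sc[3]+sc[2]-sc[0]-sc[1]);mx/=np.linalg.norm(mx); my=sc[0]-sc[1]+sc[3]-sc[2]; my/=np.linalg.norm(my)
print("mx",mx,"yaxis?",my, mx@my)
a=np.arctan2(mx[1],mx[0]);a2=np.arctan2(my[1],my[0]);print("ang -x",a,"from y",a2,a2-a)
stT=T(279,111);stS=S(429,47)
nut=tri(ray(f,*stT),ray(g,*stS));print("stud tri",nut,"top@187",onz(f,*stT,.187),"side@187",onz(g,*stS,.187))
print("post from screws",c-.085*mx)
print("empty rim top",onz(f,*T(187,410),.086),"bottom",onz(f,*T(178,425),.009), "side rim",onz(g,*S(168,178),.086))
print("part rim top",onz(f,*T(509,208),.086),"side",onz(g,*S(443,371),.086))
print("funnel rim top",onz(f,*T(438,362),.150),"side",onz(g,*S(228,208),.150))
print("cup",onz(f,170,259,.06),"loupe",onz(f,299,124,.034),"blue",onz(f,284,328,.08))
P=c-.085*mx
for s in(-.85,0,.85):
    print(s,P+.15*np.array([np.cos(a+s),np.sin(a+s)]))
E
```

```text
screws top [[ 0.5847  0.1314]
 [ 0.6591 -0.1184]
 [ 0.487  -0.17  ]
 [ 0.4124  0.0791]] side [[ 0.4144  0.0747]
 [ 0.6612 -0.1224]
 [ 0.4895 -0.1737]]
[0.2606 0.1797 0.26   0.1801] centre [ 0.5358 -0.0195]
mx [-0.9574 -0.2886] yaxis? [-0.2862  0.9582] -0.002513638582679959
ang -x -2.848823539873468 from y 1.8610517992815143 4.709875339154983
stud tri [0.6198 0.0042 0.1824] top@187 [0.6165 0.0062 0.187 ] side@187 [ 0.6176 -0.0028  0.187 ]
post from screws [0.6172 0.0051]
empty rim top [0.4908 0.0837 0.086 ] bottom [0.4898 0.0838 0.009 ] side rim [0.4907 0.0748 0.086 ]
part rim top [ 0.5547 -0.1308  0.086 ] side [ 0.5544 -0.1391  0.086 ]
funnel rim top [ 0.475  -0.0421  0.15  ] side [ 0.4753 -0.0536  0.15  ]
cup [0.5374 0.3515 0.06  ] loupe [0.7502 0.0325 0.034 ] blue [0.3596 0.1732 0.08  ]
-0.85 [0.4899 0.0844]
0 [ 0.4736 -0.0382]
0.85 [ 0.5549 -0.1314]
```

Emit:
servo_tool([
  [-0.59,-0.467,0,73,100],
  [-0.59,-0.467,0,73,100],
  [-0.59,-0.467,0,73,100],
  [-0.59,-0.467,0,73,100],
  [-0.59,-0.467,0,73,100],
  [-0.59,-0.467,0,73,100],
  [-0.59,-0.467,0,73,100],
  [-0.59,-0.467,0,73,100],
])

```text
clock: 0.87
ee_pos: [0.3783, 0.3472, 0.2482]
ee_rot: [0.0, 0.604, 0.797, -0.0]
contact_force: [1.0, 1.1, -0.7]
width: 0.0853
```

Emit:
servo_tool([
  [-0.394,0.138,0,16,100],
  [-0.394,0.138,0,16,100],
  [-0.394,0.138,0,16,100],
  [-0.394,0.138,0,16,100],
  [-0.394,0.138,0,16,100],
  [-0.394,0.138,0,16,100],
  [-0.394,0.138,0,16,100],
  [-0.394,0.138,0,16,100],
])

```text
clock: 1.53
ee_pos: [0.5689, 0.074, 0.2486]
ee_rot: [0.0, 0.709, 0.705, -0.0]
contact_force: [0.4, 0.5, -0.1]
width: 0.085
```

Emit:
servo_tool([
  [-0.035,0.024,0,0,100],
  [-0.069,0.049,0,0,100],
  [-0.069,0.049,0,0,100],
  [-0.069,0.049,0,0,100],
  [-0.069,0.049,0,0,100],
])

```text
clock: 1.95
ee_pos: [0.6171, 0.0048, 0.2481]
ee_rot: [-0.0, 0.709, 0.705, -0.0]
contact_force: [0.9, 0.0, -0.6]
width: 0.0854
```

```bash
python3 - <<'E'
from h import *
s=arm.read_state();print(s["ee_pos"],s["qpos"],s["moment"])
f=eyes.grab_frame("top");g=eyes.grab_frame("side")
p=s["ee_pos"]
print(proj(f,p+[0,0,-.017]),proj(g,p+[0,0,-.017]))
a=f["img"][80:220,260:440,::-1];b=g["img"][110:250,260:440,::-1]
cv2.imwrite("pics/d.png",np.vstack([cv2.resize(i,None,fx=2,fy=2,interpolation=cv2.INTER_CUBIC)for i in(a,b)]))
E
```

```text
[0.61711549 0.00479065 0.24807471] [-0.57173288  0.36609073  0.62217356  1.70372361 -0.23087633  1.14737704
  0.10814599] [ 0.02763362 -0.02693827 -0.03662626]
[344.38527976 143.46541334] [352.39595693 184.12944029]
```

View pics/d.png

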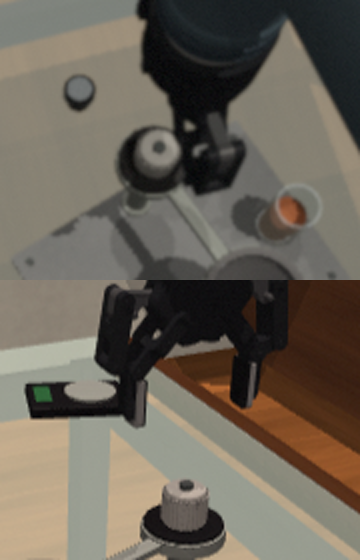

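```bash
python3 - <<'E'
from h import *
f=np.load("pics/t.npy",allow_pickle=True).item();g=np.load("pics/s.npy",allow_pickle=True).item()
for dx in(-.0425,.0425):
  for z in(.243,.3):
    q=[.617+dx,.0048,z];print(dx,z,(proj(f,q)-[260,80])*2,(proj(g,q)-[260,110])*2)
E
```

```text
-0.0425 0.243 [187.92384516 172.25649878] [135.71916574 143.04862086]
-0.0425 0.3 [203.19635201 146.54285824] [139.26170797  70.4647781 ]
0.0425 0.243 [155.09593835  71.98341065] [233.76652526 125.21606378]
0.0425 0.3 [166.49020194  36.74461731] [240.61613945  54.90954664]
```

Emit:
servo_tool([
  [0,0,0.03,0,100],
  [0,0,0.06,0,100],
  [0,0,0.074,0,100],
  [0,0,0.074,0,100],
  [0,0,0.074,0,100],
])

```text
clock: 2.47
ee_pos: [0.6158, 0.0088, 0.1736]
ee_rot: [-0.002, 0.707, 0.707, -0.001]
contact_force: [0.3, 0.5, 0.4]
width: 0.0855
```

```bash
python3 - <<'E'
from h import *
s=arm.read_state();print(s["ee_pos"],s["contact_force"])
f=eyes.grab_frame("top");g=eyes.grab_frame("side")
a=f["img"][110:200,290:410,::-1];b=g["img"][170:260,290:410,::-1]
cv2.imwrite("pics/e.png",np.vstack([cv2.resize(i,None,fx=3.3,fy=3.3,interpolation=cv2.INTER_CUBIC)for i in(a,b)]))
for dx in(-.0425,0,.0425):
  for dy in(-.011,.011):
    q=s["ee_pos"]+[dx,dy,-.005];print(dx,dy,(proj(f,q)-[290,110])*3.3,(proj(g,q)-[290,170])*3.3+[0,297])
E
```

```text
[0.61581206 0.00876471 0.17360742] [0.28497385 0.46556791 0.37200033]
-0.0425 -0.011 [198.34122216 228.34783677] [122.58911981 486.54871647]
-0.0425 0.011 [157.6931062  239.16745914] [101.21461935 465.30183707]
0 -0.011 [174.06007627 153.10463208] [202.15333886 469.2068683 ]
0 0.011 [133.90475008 163.65337808] [179.43965902 448.73337765]
0.0425 -0.011 [150.40792365  79.8105722 ] [278.75027926 452.51176934]
0.0425 0.011 [110.73366171  90.09876015] [254.80987156 432.76958508]
```

View pics/e.png

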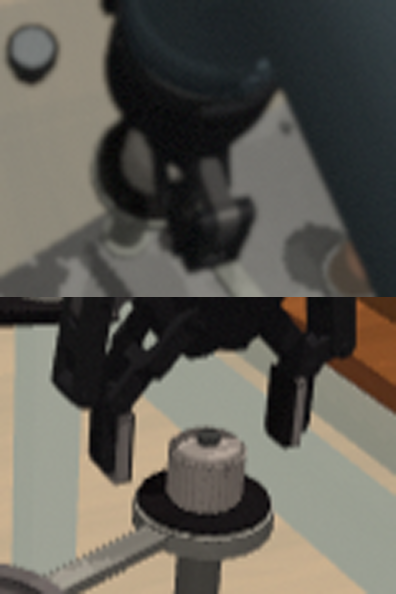

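The views disagree on the gripper's y offset from the nut by about ±12 mm, so I'll turn the jaws along world y, where both cameras see a finger on either side of the nut.

Emit:
servo_tool([
  [0,0,0,7,100],
  [0,0,0,14,100],
  [0,0,0,21,100],
  [0,0,0,28,100],
  [0,0,0,35,100],
  [0,0,0,42,100],
  [0,0,0,49,100],
  [0,0,0,56,100],
])

```text
clock: 3.23
ee_pos: [0.6194, 0.0079, 0.1784]
ee_rot: [-0.0, 0.957, 0.289, 0.003]
contact_force: [0.0, 1.1, -0.4]
width: 0.0855
```

Emit:
servo_tool([
  [0,0,0,7,100],
  [0,0,0,14,100],
  [0,0,0,21,100],
  [0,0,0,28,100],
  [0,0,0,34,100],
  [0,0,0,34,100],
])

```text
clock: 3.73
ee_pos: [0.6209, 0.0084, 0.1804]
ee_rot: [-0.001, 1.0, -0.004, 0.005]
contact_force: [0.5, -0.3, 0.1]
width: 0.0853
```

```bash
python3 - <<'E'
from h import *
s=arm.read_state();print(s["ee_pos"],s["contact_force"],s["qpos"],s["ee_rot"])
f=eyes.grab_frame("top");g=eyes.grab_frame("side")
a=f["img"][100:200,270:410,::-1];b=g["img"][160:260,270:410,::-1]
a=cv2.convertScaleAbs(a,alpha=1.8,beta=20)
cv2.imwrite("pics/f.png",np.vstack([cv2.resize(i,None,fx=3,fy=3,interpolation=cv2.INTER_CUBIC)for i in(a,b)]))
for dy in(-.0425,0,.0425):
  for dx in(-.011,0,.011):
    q=s["ee_pos"]+[dx,dy,-.004];print(dx,dy,(proj(f,q)-[270,100])*3,(proj(g,q)-[270,160])*3+[0,300])
E
```

```text
[0.62094979 0.00837522 0.18036333] [ 0.46932597 -0.26273038  0.06836973] [-0.79161788  0.55478869  0.942555    1.77173755 -0.51139408  1.07033596
 -1.24831524] [-0.00146698  0.99997974 -0.00416752  0.00458274]
-0.011 -0.0425 [276.78155237 160.02920664] [266.46149027 504.0038428 ]
0 -0.0425 [270.90076905 142.45776097] [285.3691964  499.76861809]
0.011 -0.0425 [265.06009397 125.00615644] [304.08523918 495.57632495]
-0.011 0 [205.56835085 178.75762555] [224.85352109 466.62823311]
0 0 [199.91245336 161.06331135] [243.15604855 462.7562759 ]
0.011 0 [194.29525847 143.49007716] [261.28093789 458.9218986 ]
-0.011 0.0425 [133.87716918 197.61174885] [186.67230199 432.33080474]
0 0.0425 [128.44930822 179.79331126] [204.40323337 428.77794145]
0.011 0.0425 [123.05871323 162.09720943] [221.9690949  425.25815429]
```

View pics/f.png

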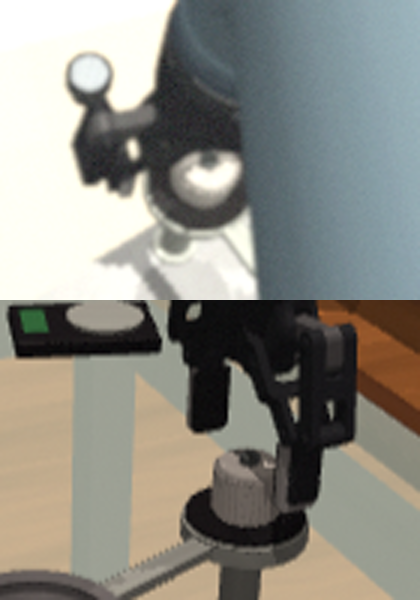

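Here the fingers match the predictions in both views: the +y finger is at side (205,430) and top (130,195). The nut is near (0.617, 0.004), so I'll close in steps with the jaws along y and feel for it.

Emit:
servo_tool([
  [-0.004,0.004,0.006,0,100],
  [-0.004,0.004,0.006,0,100],
  [-0.004,0.004,0.006,0,80],
  [-0.004,0.004,0.006,0,70],
  [-0.004,0.004,0.006,0,60],
  [-0.004,0.004,0.006,0,60],
  [-0.004,0.004,0.006,0,60],
  [-0.004,0.004,0.006,0,60],
])

```text
clock: 4.5
ee_pos: [0.6167, 0.0043, 0.1739]
ee_rot: [-0.001, 1.0, -0.002, 0.004]
contact_force: [0.3, 0.0, -0.6]
width: 0.0514
```

Emit:
servo_tool([
  [0,0,0,0,54],
  [0,0,0,0,50],
  [0,0,0,0,50],
  [0,0,0,0,50],
])

```text
clock: 4.83
ee_pos: [0.6167, 0.0043, 0.1738]
ee_rot: [-0.001, 1.0, -0.002, 0.004]
contact_force: [-0.1, 0.3, -0.4]
width: 0.0425
```

Emit:
servo_tool([
  [0,0,0,0,47],
  [0,0,0,0,45],
  [0,0,0,0,45],
  [0,0,0,0,45],
])

```text
clock: 5.17
ee_pos: [0.6166, 0.0043, 0.1738]
ee_rot: [-0.001, 1.0, -0.002, 0.004]
contact_force: [0.1, 0.1, 0.1]
width: 0.0382
```

Emit:
servo_tool([
  [0,0,0,0,30],
  [0,0,0,0,20],
  [0,0,0,0,10],
  [0,0,0,0,10],
  [0,0,0,0,10],
  [0,0,0,0,10],
])

```text
clock: 5.67
ee_pos: [0.6167, 0.0038, 0.1742]
ee_rot: [-0.001, 1.0, -0.002, 0.004]
contact_force: [-2.6, -1.6, 5.1]
width: 0.0342
```

```bash
cat > st.py <<'E'
from h import *
np.set_printoptions(precision=4,suppress=True)
s=arm.read_state();q=s["ee_rot"];print(s["clock"],s["ee_pos"],"yawx",np.degrees(2*np.arctan2(q[2],q[1])),"F",s["contact_force"],"M",s["moment"],s["width"],"q7",s["qpos"][6],"tau7",s["joint_efforts"][6])
E
python3 st.py
```

```text
5.6667 [0.6167 0.0038 0.1742] yawx -0.24339486405737212 F [-2.552  -1.5795  5.1214] M [-0.3308  0.3457  0.0303] 0.03415795144336098 q7 -1.2345198930440229 tau7 -0.02114619710482657
```

Emit:
servo_tool([
  [0,0,0,1,10],
  [0,0,0,2,10],
  [0,0,0,2,10],
])

```text
clock: 5.92
ee_pos: [0.6167, 0.0038, 0.1743]
ee_rot: [-0.001, 1.0, -0.02, 0.004]
contact_force: [-1.4, -0.8, 4.3]
width: 0.0343
```

```bash
python3 st.py
```

```text
5.9167 [0.6167 0.0038 0.1743] yawx -2.268138169473144 F [-1.3969 -0.7625  4.273 ] M [-0.2211  0.3617  0.1672] 0.034281751640762186 q7 -1.2653148920960748 tau7 -0.2507278695702553
```

Emit:
servo_tool([
  [0,0,0,-1,10],
  [0,0,0,-2,10],
  [0,0,0,-3,10],
  [0,0,0,-4,10],
  [0,0,0,-4,10],
])

```text
clock: 6.33
ee_pos: [0.6167, 0.0037, 0.1742]
ee_rot: [-0.001, 1.0, 0.015, 0.004]
contact_force: [-1.4, -1.1, 3.1]
width: 0.034
```

```bash
python3 st.py
```

```text
6.3333 [0.6167 0.0037 0.1742] yawx 1.7443832818772782 F [-1.4439 -1.0821  3.1159] M [-0.2437  0.2155 -0.3792] 0.03401734934928379 q7 -1.204578182411692 tau7 0.39898968301713467
```

Emit:
servo_tool([
  [0,0,0,1,10],
  [0,0,0,2,10],
  [0,0,0,3,10],
  [0,0,0,4,10],
  [0,0,0,5,10],
  [0,0,0,6,10],
  [0,0,0,6,10],
])

```text
clock: 6.92
ee_pos: [0.6167, 0.0039, 0.1743]
ee_rot: [-0.001, 0.999, -0.037, 0.004]
contact_force: [-2.8, -1.1, 6.2]
width: 0.0342
```

```bash
python3 st.py
```

```text
6.9167 [0.6167 0.0039 0.1743] yawx -4.297878468325821 F [-2.7756 -1.0817  6.2144] M [-0.2155  0.4549  0.1943] 0.03421539910159696 q7 -1.2956683162811535 tau7 -0.26591395027935505
```

Emit:
servo_tool([
  [0,0,0,1.5,10],
  [0,0,0,3,10],
  [0,0,0,4.5,10],
  [0,0,0,6,10],
  [0,0,0,7.5,10],
  [0,0,0,9,10],
  [0,0,0,9,10],
])

```text
clock: 7.5
ee_pos: [0.6167, 0.0041, 0.1746]
ee_rot: [-0.002, 0.993, -0.117, 0.004]
contact_force: [-2.5, -0.1, 6.8]
width: 0.0341
```

```bash
python3 st.py
```

```text
7.5 [0.6167 0.0041 0.1746] yawx -13.418192957182526 F [-2.5179 -0.0581  6.7625] M [-0.2012  0.6038  0.2754] 0.03406029053794671 q7 -1.4328613017391154 tau7 -0.33225271850824356
```

Emit:
servo_tool([
  [0,0,-0.0002,5,10],
  [0,0,-0.0004,10,10],
  [0,0,-0.0005,15,10],
  [0,0,-0.0007,20,10],
  [0,0,-0.0009,25,10],
  [0,0,-0.001,30,10],
  [0,0,-0.0012,35,10],
  [0,0,-0.0013,40,10],
])

```text
clock: 8.17
ee_pos: [0.6173, 0.0051, 0.176]
ee_rot: [-0.003, 0.893, -0.451, 0.003]
contact_force: [-0.7, 0.2, 3.9]
width: 0.0343
```

Emit:
servo_tool([
  [0,0,-0.0001,3,10],
  [0,0,-0.0002,6,10],
  [0,0,-0.0003,9,10],
  [0,0,-0.0003,9,10],
])

```text
clock: 8.5
ee_pos: [0.6175, 0.0052, 0.1763]
ee_rot: [-0.003, 0.854, -0.521, 0.003]
contact_force: [-1.7, -0.3, 4.4]
width: 0.0343
```

```bash
python3 st.py
```

```text
8.5 [0.6175 0.0052 0.1763] yawx -62.73633108648143 F [-1.6894 -0.2615  4.3984] M [-0.3213  0.4941  0.2342] 0.034321261791318974 q7 -2.1713658004712864 tau7 -0.42623640038073063
```

Emit:
servo_tool([
  [0,0,0,0,60],
  [0,0,0,0,100],
  [0,0,0,0,100],
  [0,0,0,0,100],
  [0,0,-0.03,0,100],
  [0,0,-0.06,0,100],
  [0,0,-0.065,0,100],
])

```text
clock: 9.08
ee_pos: [0.6197, 0.004, 0.2461]
ee_rot: [-0.005, 0.854, -0.521, 0.007]
contact_force: [0.4, -0.8, 0.6]
width: 0.0856
```

Emit:
servo_tool([
  [0,0,0,-7,100],
  [0,0,0,-14,100],
  [0,0,0,-21,100],
  [0,0,0,-28,100],
  [0,0,0,-35,100],
  [0,0,0,-42,100],
  [0,0,0,-49,100],
  [0,0,0,-56,100],
])

```text
clock: 9.75
ee_pos: [0.6195, 0.0042, 0.2458]
ee_rot: [-0.002, 0.998, -0.056, 0.008]
contact_force: [-0.7, -0.4, 0.3]
width: 0.0858
```

Emit:
servo_tool([
  [0,0,0,-7,100],
  [0,0,0,-14,100],
  [0,0,0,-21,100],
  [0,0,0,-25,100],
  [0,0,0,-25,100],
  [0,0,0,-25,100],
])

```text
clock: 10.25
ee_pos: [0.6193, 0.0041, 0.2456]
ee_rot: [-0.0, 0.987, 0.16, 0.009]
contact_force: [0.8, -0.4, 0.2]
width: 0.0853
```

```bash
python3 st.py
```

```text
10.25 [0.6193 0.0041 0.2456] yawx 18.397333185469357 F [ 0.8154 -0.4479  0.2433] M [ 0.0313  0.0723 -0.0506] 0.08532468380345182 q7 -0.9957607599852825 tau7 0.049950432730838656
```

Emit:
servo_tool([
  [-0.035,0,0,0,100],
  [-0.07,-0.001,0,0,100],
  [-0.07,-0.001,0,0,100],
  [-0.07,-0.001,0.03,0,100],
  [-0.07,-0.001,0.06,0,100],
  [-0.07,-0.001,0.085,0,100],
  [-0.07,-0.001,0.085,0,100],
  [-0.07,-0.001,0.085,0,100],
])

```text
clock: 10.92
ee_pos: [0.5529, -0.0169, 0.1584]
ee_rot: [-0.0, 0.987, 0.159, 0.007]
contact_force: [1.3, -0.6, 0.3]
width: 0.0854
```

```bash
python3 st.py
```

```text
10.9167 [ 0.5529 -0.0169  0.1584] yawx 18.307199574180338 F [ 1.3109 -0.5688  0.3368] M [-0.0027 -0.0374 -0.0302] 0.08540607412120696 q7 -0.9282543889176585 tau7 0.018262178055010736
```

Emit:
servo_tool([
  [0,0,0.017,0,100],
  [0,0,0.017,0,100],
  [0,0,0.017,0,60],
  [0,0,0.017,0,40],
  [0,0,0.017,0,25],
  [0,0,0.017,0,10],
  [0,0,0.017,0,5],
  [0,0,0.017,0,5],
])

```text
clock: 11.58
ee_pos: [0.5536, -0.0171, 0.142]
ee_rot: [0.0, 0.987, 0.159, 0.008]
contact_force: [-2.6, -0.0, 10.9]
width: 0.0128
```

Emit:
servo_tool([
  [0,0,0,0,5],
  [0,0,0,0,5],
  [0,0,0,0,5],
])

```text
clock: 11.83
ee_pos: [0.5536, -0.0172, 0.1421]
ee_rot: [0.0, 0.987, 0.159, 0.008]
contact_force: [-0.5, -0.2, 1.6]
width: 0.0125
```

```bash
python3 st.py
```

```text
11.8333 [ 0.5536 -0.0172  0.1421] yawx 18.281602093992205 F [-0.457  -0.1988  1.5932] M [-0.0452  0.08   -0.1351] 0.012520591041852104 q7 -0.9081806929654459 tau7 0.10277271503582597
```

Emit:
servo_tool([
  [0.0002,-0.0047,0,4,5],
  [0.0007,-0.0093,0,8,5],
  [0.0015,-0.0139,0,12,5],
  [0.0026,-0.0185,0,16,5],
  [0.004,-0.0229,0,20,5],
  [0.0058,-0.0273,0,24,5],
  [0.0063,-0.0283,0,25,5],
  [0.0063,-0.0283,0,25,5],
])

```text
clock: 12.5
ee_pos: [0.5508, 0.0119, 0.1421]
ee_rot: [-0.001, 0.998, -0.058, 0.007]
contact_force: [-0.2, -0.3, 0.8]
width: 0.0125
```

```bash
cat >>st.py <<'E'
d=s["ee_pos"][:2]-[.617,.0043];print("r",np.hypot(*d),"ang",np.degrees(np.arctan2(d[1],d[0])))
E
python3 st.py
```

```text
12.5 [0.5508 0.0119 0.1421] yawx -6.637217667418998 F [-0.2299 -0.3468  0.8015] M [-0.0024  0.0972 -0.0588] 0.012456840338858723 q7 -1.3325896114772664 tau7 -0.059850665275007486
r 0.06666133378966209 ang 173.44477854056842
```

Emit:
servo_tool([
  [0.0002,-0.0047,0,4,5],
  [0.0007,-0.0093,0,8,5],
  [0.0015,-0.0139,0,12,5],
  [0.0026,-0.0185,0,16,5],
  [0.004,-0.0229,0,20,5],
  [0.0058,-0.0273,0,24,5],
  [0.0064,-0.0287,0,25.4,5],
  [0.0064,-0.0287,0,25.4,5],
])

```text
clock: 13.17
ee_pos: [0.5607, 0.0399, 0.1422]
ee_rot: [-0.003, 0.961, -0.275, 0.007]
contact_force: [1.4, -0.3, -1.5]
width: 0.0131
```

```bash
python3 st.py; python3 - <<'E'
from h import *
f=eyes.grab_frame("top");g=eyes.grab_frame("side")
np.save("pics/t2.npy",f,allow_pickle=True);np.save("pics/s2.npy",g,allow_pickle=True)
a=f["img"][150:290,250:430,::-1];b=g["img"][210:340,200:380,::-1]
a=cv2.convertScaleAbs(a,alpha=1.5,beta=10)
cv2.imwrite("pics/g.png",cv2.resize(np.vstack([a,b]),None,fx=2.2,fy=2.2,interpolation=cv2.INTER_CUBIC))
E
```

```text
13.1667 [0.5607 0.0399 0.1422] yawx -31.939878575671486 F [ 1.3998 -0.2503 -1.4777] M [-0.036  -0.1451 -0.0683] 0.01307117274164741 q7 -1.7453273386691917 tau7 -0.11739134788513184
r 0.06660393997758444 ang 147.6666697736493
```

View pics/g.png

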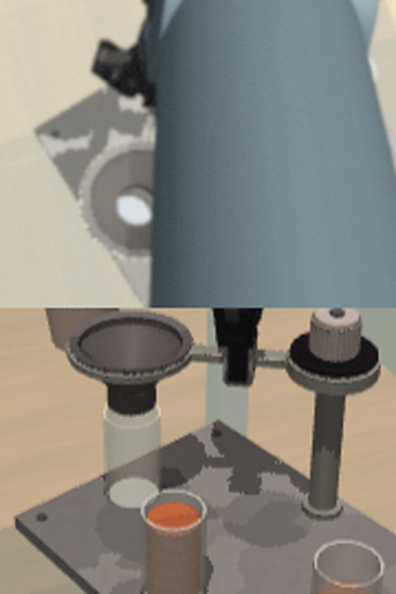

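Emit:
servo_tool([
  [0,0,0,0,40],
  [0,0,0,0,100],
  [0,0,0,0,100],
  [0,0,-0.03,0,100],
  [0,0,-0.07,0,100],
  [0,0,-0.104,0,100],
  [0,0,-0.104,0,100],
  [0,0,-0.104,0,100],
])

```text
clock: 13.93
ee_pos: [0.5606, 0.0393, 0.2485]
ee_rot: [-0.005, 0.961, -0.275, 0.009]
contact_force: [-0.5, 0.7, -0.6]
width: 0.0857
```

Emit:
servo_tool([
  [0.03,0,0,0,100],
  [0.065,0,0,0,100],
  [0.065,0,0,0,100],
  [0.065,0,0,0,100],
])

```text
clock: 14.27
ee_pos: [0.6155, 0.0018, 0.2481]
ee_rot: [-0.004, 0.961, -0.277, 0.008]
contact_force: [-1.6, -0.1, -0.5]
width: 0.085
```

```bash
python3 st.py; python3 - <<'E'
from h import *
f=eyes.grab_frame("top");g=eyes.grab_frame("side")
np.save("pics/t3.npy",f,allow_pickle=True);np.save("pics/s3.npy",g,allow_pickle=True)
a=f["img"][190:290,260:380,::-1];b=g["img"][215:325,215:335,::-1]
a=cv2.convertScaleAbs(a,alpha=1.5,beta=10)
cv2.imwrite("pics/h.png",cv2.resize(np.hstack([a,b[:100]]),None,fx=3.3,fy=3.3,interpolation=cv2.INTER_CUBIC))
E
```

```text
14.2667 [0.6155 0.0018 0.2481] yawx -32.2186606759045 F [-1.6484 -0.0581 -0.452 ] M [-0.0333  0.0828  0.0024] 0.0849876774021485 q7 -1.7582133524995671 tau7 0.026074792840518057
r 0.002900599410359089 ang -121.65361559329175
```

View pics/h.png

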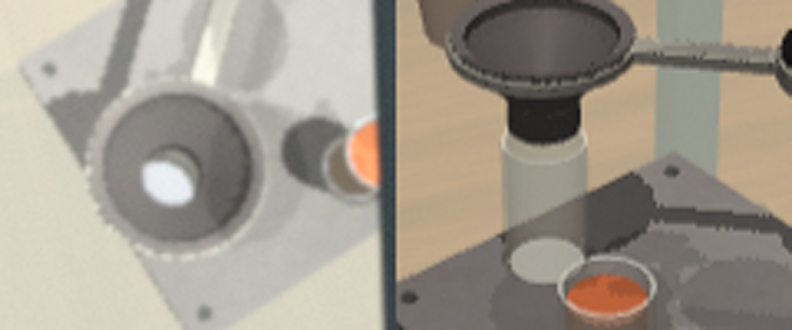

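```bash
python3 - <<'E'
from h import *
f=np.load("pics/t3.npy",allow_pickle=True).item();f0=np.load("pics/t.npy",allow_pickle=True).item()
r=onz(f,260+177/3.3,190+168/3.3,.15)[:2];P=np.array([.6168,.0048])
for n,p in[("rim",r),("tube",np.array([.4903,.0838]))]:
    d=p-P;print(n,p,np.hypot(*d),np.degrees(np.arctan2(d[1],d[0])))
# edge-based circle: rim outer boundary by expected projection of circles
def mk(f,box):
    u0,v0,u1,v1=box;im=f["img"][v0:v1,u0:u1];h=cv2.cvtColor(im,cv2.COLOR_RGB2HSV);return h
for nm,ff,c in(("start",f0,(387,229)),("now",f,(313,240))):
    g=cv2.cvtColor(ff["img"],cv2.COLOR_RGB2GRAY).astype(float);g=cv2.GaussianBlur(g,(0,0),.8)
    pts=[]
    for t in np.linspace(0,2*np.pi,72,endpoint=False):
        rr=np.arange(17,26,.25);v=cv2.remap(g.astype(np.float32),(c[0]+rr*np.cos(t)).astype(np.float32)[None],(c[1]+rr*np.sin(t)).astype(np.float32)[None],cv2.INTER_LINEAR)[0]
        k=np.argmax(np.diff(v));pts.append((c[0]+rr[k]*np.cos(t),c[1]+rr[k]*np.sin(t)))
    e=cv2.fitEllipseDirect(np.array(pts,np.float32));q=onz(ff,*e[0],.15)[:2];d=q-P
    print(nm,e,q,np.hypot(*d),np.degrees(np.arctan2(d[1],d[0])))
E
```

```text
rim [0.48989382 0.085476  ] 0.15037883715032244 147.55531889058602
tube [0.4903 0.0838] 0.14914171113407543 148.01497776458928
start ((387.1867980957031, 229.8710479736328), (44.248382568359375, 46.94087219238281), 159.6703643798828) [ 0.47495969 -0.04111463] 0.14908663862844446 -162.06289479381584
now ((313.1236877441406, 240.77008056640625), (45.37263107299805, 46.25922393798828), 6.017741680145264) [0.49035092 0.08625058] 0.15041132955336917 147.21290068203655
```

The funnel measures 147.2 to 147.7° about the post against a tube at 147.9 to 148.1°, so the spout is about 1 to 2 mm off centre. Side view columns agree too (spout 544.5, tube 544). Now I'll regrip the nut.

Emit:
servo_tool([
  [0,-0.003,0,0,100],
  [0,-0.003,0.03,0,100],
  [0,-0.003,0.06,0,100],
  [0,-0.003,0.072,0,100],
  [0,-0.003,0.072,0,100],
  [0,-0.003,0.072,0,100],
  [0,-0.003,0.072,0,100],
])

```text
clock: 14.95
ee_pos: [0.6182, 0.0079, 0.1775]
ee_rot: [-0.005, 0.961, -0.275, 0.009]
contact_force: [-0.3, -0.1, 0.0]
width: 0.0854
```

```bash
python3 st.py
```

```text
14.95 [0.6182 0.0079 0.1775] yawx -31.970039819548752 F [-0.336  -0.0601  0.0198] M [-0.0207  0.0408 -0.08  ] 0.08535888763271511 q7 -1.7096824686860994 tau7 -0.0012997473459108733
r 0.0038042462466336795 ang 71.26588208281359
```

Emit:
servo_tool([
  [0.001,0.0037,0.001,0,100],
  [0.001,0.0037,0.001,0,80],
  [0.001,0.0037,0.001,0,60],
  [0.001,0.0037,0.001,0,50],
  [0.001,0.0037,0.001,0,46],
  [0.001,0.0037,0.001,0,46],
  [0.001,0.0037,0.001,0,46],
])

```text
clock: 15.53
ee_pos: [0.6171, 0.0044, 0.1765]
ee_rot: [-0.005, 0.961, -0.275, 0.009]
contact_force: [0.8, -0.5, -0.1]
width: 0.0389
```

```bash
python3 st.py
```

```text
15.5333 [0.6171 0.0044 0.1765] yawx -31.96498976973849 F [ 0.8313 -0.507  -0.1171] M [-0.0231 -0.0113  0.0158] 0.038933683279981667 q7 -1.7034311463406016 tau7 -0.00015874572909524431
r 0.00014628637197383604 ang 22.455499141724452
```

Emit:
servo_tool([
  [0,0,0,0,20],
  [0,0,0,0,10],
  [0,0,0,0,10],
  [0,0,0,0,10],
])

```text
clock: 15.87
ee_pos: [0.6172, 0.0044, 0.1768]
ee_rot: [-0.005, 0.961, -0.275, 0.009]
contact_force: [-1.0, -0.4, 3.7]
width: 0.0342
```

Emit:
servo_tool([
  [0,0,0.0002,-5,10],
  [0,0,0.0003,-10,10],
  [0,0,0.0005,-15,10],
  [0,0,0.0007,-20,10],
  [0,0,0.0008,-25,10],
  [0,0,0.001,-30,10],
  [0,0,0.0012,-35,10],
  [0,0,0.0013,-40,10],
])

```text
clock: 16.53
ee_pos: [0.617, 0.0037, 0.1755]
ee_rot: [-0.002, 0.997, 0.071, 0.01]
contact_force: [-1.0, -0.9, 1.4]
width: 0.0342
```

```bash
python3 st.py
```

```text
16.5333 [0.617  0.0037 0.1755] yawx 8.113019050420682 F [-0.9563 -0.8532  1.3833] M [ 0.0316  0.2817 -0.3514] 0.03424582499240007 q7 -1.101484666468274 tau7 -0.18606905825436115
r 0.0006046256758491787 ang -94.155139864045
```

Emit:
servo_tool([
  [0,0,0.0001,-3,10],
  [0,0,0.0002,-6,10],
  [0,0,0.0003,-9,10],
  [0,0,0.0004,-12,10],
  [0,0,0.0005,-15,10],
  [0,0,0.0005,-15,10],
])

```text
clock: 17.03
ee_pos: [0.6169, 0.0034, 0.175]
ee_rot: [-0.001, 0.98, 0.2, 0.01]
contact_force: [1.0, -0.8, 1.1]
width: 0.0341
```

```bash
python3 st.py
```

```text
17.0333 [0.6169 0.0034 0.175 ] yawx 23.046959050613207 F [ 0.9763 -0.7902  1.0972] M [ 0.188   0.187  -0.1971] 0.034066432923768625 q7 -0.8737149191437982 tau7 0.4286265280097723
r 0.0009340292787222721 ang -94.57848927044134
```

Emit:
servo_tool([
  [0,0,0,-1.5,10],
  [0,0,0.0001,-3,10],
  [0,0,0.0001,-4,10],
  [0,0,0.0001,-4,10],
])

```text
clock: 17.37
ee_pos: [0.617, 0.0033, 0.1748]
ee_rot: [-0.001, 0.972, 0.234, 0.01]
contact_force: [0.4, -0.3, 1.0]
width: 0.0345
```

```bash
python3 st.py
```

```text
17.3667 [0.617  0.0033 0.1748] yawx 27.067486500165515 F [ 0.3838 -0.3465  0.9801] M [ 0.2386  0.2029 -0.3035] 0.03448893271467661 q7 -0.8120993630574499 tau7 0.3995103668421507
r 0.0009645776269232509 ang -92.1586401250467
```

Emit:
servo_tool([
  [0,0,0,-1,10],
  [0,0,0,-2,10],
  [0,0,0.0001,-3,10],
  [0,0,0.0001,-3,10],
])

```text
clock: 17.7
ee_pos: [0.617, 0.0033, 0.1748]
ee_rot: [-0.0, 0.966, 0.26, 0.01]
contact_force: [0.0, -0.2, 1.4]
width: 0.0345
```

```bash
python3 st.py
```

```text
17.7 [0.617  0.0033 0.1748] yawx 30.13296465910057 F [ 0.0233 -0.1524  1.3993] M [ 0.2546  0.2068 -0.3257] 0.03447040478352657 q7 -0.7651203852592814 tau7 0.4069569334387779
r 0.001030788457127468 ang -90.93792805335379
```

Emit:
servo_tool([
  [0,0,0,-1,10],
  [0,0,0,-2,10],
  [0,0,0,-2,10],
])

```text
clock: 17.95
ee_pos: [0.617, 0.0032, 0.1747]
ee_rot: [-0.0, 0.961, 0.277, 0.01]
contact_force: [0.5, 0.7, 0.4]
width: 0.034
```

```bash
python3 st.py
```

```text
17.95 [0.617  0.0032 0.1747] yawx 32.20253329126294 F [0.4767 0.7358 0.4138] M [ 0.2979  0.1369 -0.3495] 0.034026185170019464 q7 -0.7333904522510096 tau7 0.4126504249870777
r 0.0010747244915240398 ang -91.62379796334967
```

Emit:
servo_tool([
  [0,0,0,-1,10],
  [0,0,0,-2,10],
  [0,0,0,-2,10],
])

```text
clock: 18.2
ee_pos: [0.617, 0.0032, 0.1746]
ee_rot: [0.0, 0.956, 0.295, 0.01]
contact_force: [0.9, -1.1, -0.3]
width: 0.0339
```

```bash
python3 st.py
```

```text
18.2 [0.617  0.0032 0.1746] yawx 34.271761440899205 F [ 0.9224 -1.0814 -0.2515] M [ 0.2369  0.1238 -0.3121] 0.03388035655261766 q7 -0.7016212903808396 tau7 0.4332983214408159
r 0.001122566698769479 ang -88.71701621105542
```

Emit:
servo_tool([
  [0,0,0,-1,10],
  [0,0,0,-2,10],
  [0,0,0,-2,10],
])

```text
clock: 18.45
ee_pos: [0.617, 0.0031, 0.1746]
ee_rot: [0.0, 0.95, 0.312, 0.01]
contact_force: [1.0, -0.6, -0.3]
width: 0.0344
```

```bash
python3 st.py
```

```text
18.45 [0.617  0.0031 0.1746] yawx 36.31754285838349 F [ 1.0287 -0.5859 -0.3442] M [ 0.2098  0.0973 -0.4852] 0.034422381469171134 q7 -0.6700300758002159 tau7 0.5418781377375126
r 0.0011848194086031532 ang -89.43064440932287
```

Emit:
servo_tool([
  [0,0,0,-1,10],
  [0,0,0,-1,10],
])

```text
clock: 18.62
ee_pos: [0.6171, 0.003, 0.1746]
ee_rot: [0.0, 0.947, 0.32, 0.01]
contact_force: [1.5, -1.0, -0.6]
width: 0.0343
```

```bash
python3 st.py
```

```text
18.6167 [0.6171 0.003  0.1746] yawx 37.34604218916747 F [ 1.4526 -1.0022 -0.6041] M [ 0.292   0.0951 -0.5993] 0.03434519272013139 q7 -0.6539290035823426 tau7 0.6237239018082619
r 0.0012918067757727834 ang -86.06264840150017
```

Emit:
servo_tool([
  [0,0,0,-1,10],
  [0,0,0,-2,10],
  [0,0,0,-2,10],
])

```text
clock: 18.87
ee_pos: [0.6172, 0.0029, 0.1745]
ee_rot: [0.001, 0.942, 0.337, 0.011]
contact_force: [1.7, -0.2, -0.9]
width: 0.034
```

```bash
python3 st.py
```

```text
18.8667 [0.6172 0.0029 0.1745] yawx 39.3599093395875 F [ 1.6745 -0.2209 -0.8674] M [ 0.315   0.0543 -0.707 ] 0.03404460914500091 q7 -0.6225987052022575 tau7 0.8154373057186604
r 0.001427550389779379 ang -83.77230159491312
```

Emit:
servo_tool([
  [0,0,0,-0.5,10],
  [0,0,0,-0.5,10],
])

```text
clock: 19.03
ee_pos: [0.6171, 0.0029, 0.1745]
ee_rot: [0.001, 0.94, 0.341, 0.011]
contact_force: [1.9, -0.2, -0.9]
width: 0.0341
```

```bash
python3 st.py
```

```text
19.0333 [0.6171 0.0029 0.1745] yawx 39.85271711455094 F [ 1.9364 -0.2297 -0.9006] M [ 0.3998  0.1127 -0.8211] 0.03413114503978415 q7 -0.6147012906457414 tau7 0.8566253073513508
r 0.0014281879337118804 ang -84.03592686219721
```

0.82 and 0.86 N m: firmly nipped. I'll release, lift and check.

Emit:
servo_tool([
  [0,0,0,0,60],
  [0,0,0,0,100],
  [0,0,0,0,100],
  [0,0,0,0,100],
  [0,0,-0.03,0,100],
  [0,0,-0.07,0,100],
  [0,0,-0.11,0,100],
  [0,0,-0.11,0,100],
])

```text
clock: 19.7
ee_pos: [0.6199, 0.0008, 0.2935]
ee_rot: [0.003, 0.94, 0.341, 0.018]
contact_force: [1.5, -0.3, 0.9]
width: 0.0857
```

Emit:
servo_tool([
  [0.03,-0.03,-0.02,0,100],
  [0.06,-0.06,-0.02,0,100],
  [0.09,-0.09,-0.02,0,100],
  [0.1,-0.1,-0.02,0,100],
  [0.1,-0.1,-0.02,0,100],
  [0.1,-0.1,-0.02,0,100],
  [0.1,-0.1,-0.02,0,100],
])

```text
clock: 20.28
ee_pos: [0.6317, 0.1405, 0.3147]
ee_rot: [0.003, 0.94, 0.341, 0.018]
contact_force: [0.1, 0.5, -1.1]
width: 0.0854
```

```bash
python3 st.py; python3 - <<'E'
from h import *
f=eyes.grab_frame("top");g=eyes.grab_frame("side")
np.save("pics/t4.npy",f,allow_pickle=True);np.save("pics/s4.npy",g,allow_pickle=True)
a=f["img"][190:290,260:380,::-1];b=g["img"][215:315,215:335,::-1]
a=cv2.convertScaleAbs(a,alpha=1.5,beta=10)
cv2.imwrite("pics/i.png",cv2.resize(np.hstack([a,b]),None,fx=3.3,fy=3.3,interpolation=cv2.INTER_CUBIC))
# expected silhouettes through the bore, for a tube offset of 0
P=np.array([.6170,.0043]);
for nm,z in(("spout",.094),("floor",.009),("rim",.150)):
    print(nm,(proj(f,[.4905,.0838,z])-[260,190])*3.3,(proj(g,[.4905,.0838,z])-[335-240+0,215])*3.3)
E
```

```text
20.2833 [0.6317 0.1405 0.3147] yawx 39.87783668976609 F [ 0.1189  0.4818 -1.114 ] M [-0.0358  0.0502 -0.0062] 0.08541452063120715 q7 -0.9175047616473413 tau7 0.0023502046678913757
r 0.13700925715959494 ang 83.84617481645822
spout [171.53268523 177.93927982] [537.45498708 121.71446226]
floor [161.19477049 192.86421843] [540.61972358 256.18861723]
rim [179.79226843 166.01484677] [535.20466062  26.09489008]
```

View pics/i.png

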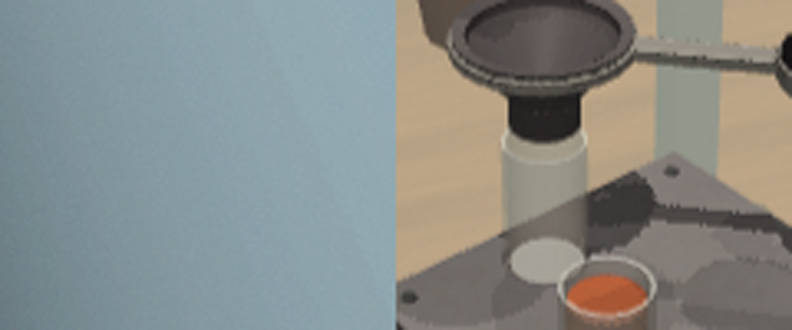

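Emit:
servo_tool([
  [-0.273,0.28,0,0,100],
  [-0.273,0.28,0,0,100],
  [-0.273,0.28,0,0,100],
  [-0.273,0.28,0,0,100],
  [-0.273,0.28,0,0,100],
  [-0.273,0.28,0,0,100],
  [-0.273,0.28,0,0,100],
  [-0.273,0.28,0,0,100],
])

```text
clock: 21.05
ee_pos: [0.6038, -0.1948, 0.3126]
ee_rot: [0.003, 0.941, 0.338, 0.018]
contact_force: [1.1, -0.5, -0.1]
width: 0.0854
```

```bash
python3 st.py; python3 - <<'E'
from h import *
f=eyes.grab_frame("top")
np.save("pics/t5.npy",f,allow_pickle=True)
a=f["img"][200:280,270:360,::-1]
a=cv2.convertScaleAbs(a,alpha=1.6,beta=10)
cv2.imwrite("pics/j.png",cv2.resize(a,None,fx=6,fy=6,interpolation=cv2.INTER_CUBIC))
for nm,z in(("spout",.094),("floor",.009),("rim",.150)):
    print(nm,(proj(f,[.4905,.0838,z])-[270,200])*6, "r px/mm",380.9/(.7965-z)/1000*6)
E
```

```text
21.05 [ 0.6038 -0.1948  0.3126] yawx 39.49289202173269 F [ 1.1121 -0.5192 -0.0865] M [-0.0019 -0.0021  0.0769] 0.0853736552298837 q7 -0.3566050096267134 tau7 -0.6170890666544437
r 0.19957512828956991 ang -93.79910290502359
spout [251.87760952 263.5259633 ] r px/mm 3.253238434163701
floor [233.08140088 290.66221533] r px/mm 2.902095238095238
rim [266.89503352 241.84517595] r px/mm 3.5350348027842227
```

View pics/j.png

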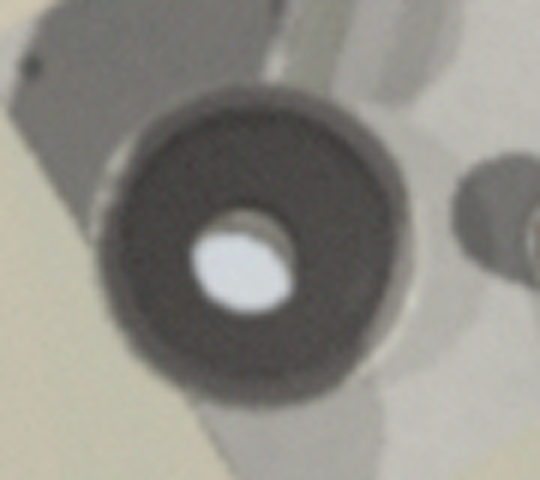

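The opening sits at (242,261). Referred to the post axis measured at the same height, the funnel is at 147.8° and the tube at 148.1 to 148.4°, so the spout is about 1 to 1.5 mm off centre and within tolerance. I'll hand it in.

```bash
python3 -c "
from rig import arm
print(arm.finish_job())"
```

```text
the job is handed in; nothing more can be done
None
```

The job is handed in, with the funnel over the empty tube and the nut nipped up again. No verdict is reported, so these are my own readings.

- **Slackening:** light twists both ways gave about 0.25 N m clockwise (seen from above) and 0.4 N m the other way. Clockwise is the loosening way, so the thread is left-handed. I slackened the nut about 63°, released it, then swung the arm about 50° by its bar.
- **Retightening:** the torque stayed near 0.4 N m and began to climb around 68°. I stopped at 0.82 N m on the wrist moment and 0.86 N m on joint 7. I could not measure the washer's clamping force directly.
- **Spout centring:** allowing for the top camera's shift with height, the spout sits about 1 to 1.5 mm from the tube's axis. The limit is 4 mm.
- **Disagreement:** without that correction, the last top picture put the spout up to about 3 mm off. The side camera also disagreed with the top one by 4 to 10 mm in y; feeling the nut with the jaws sided with the top camera.
- **Rest of the scene:** the last side picture showed the empty and full tubes upright. The final pictures did not cover the part-full tube, the cup or the loupe. Nothing was seen or felt to touch them, and the arm was clear of everything at hand-in, at about 21 s.

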